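# Catch the cold box lid and lower it shut

## Task

The lid of the white tube cold box stands open, leaning back past its balance. Push it forward so that it starts to fall, catch it from underneath on a finger well before it is down, hold it there for a moment, then lower it on that finger until it is fully shut, without letting it slam. Do not pinch the lid, and leave the tubes and everything else on the bench where they are.

Things in the scene. Friction and masses are not known exactly. Their poses are not given: they have to be found in the camera images.
- case: White open cold box fixed to the bench, 130 (x) by 170 (y) by 100 mm high, walls 12 mm. Origin: centre of its underside; z up; its x axis points from its front, which faces the robot's left (+y, give or take 25 degrees), to its rear, where the lid is hinged.
- lid_hinge (a point): Point on the hinge axis, fixed to the box, at the middle of its rear top rim (65 mm behind the box's centre, 100.5 mm above the bench). Axes as the box; the hinge axis is the box's y axis.
- lid (a joint): Lid angle, rad: 0 shut (level on the rim), 1.57 upright, 1.8 leaning back on its stop, where it starts. Behind upright it sinks back to the stop; forward of upright it falls. A worn damper slows the hinge: free fall runs at about 0.55 rad/s x cos(angle), +-20% (1.3 to 0.6 rad in 2 to 3 s; it slams if not carried). Holding it up takes about 1 N at the edge, pushing it forward 1 to 4 N.
- lid_edge (a point): Middle of the lid's free front edge, at its lower face, 155 mm from the hinge axis, moving with the lid: x points from this edge to the hinge in the lid's plane, z out of the lid's upper face. Shut, the edge juts 25 mm beyond the box's front wall along the whole width, so a finger can carry the lid there all the way down, clear of the box.
- lid_liner: Grey lower plate of the lid (the underside, which faces the box's front side while the lid is open), 153 by 164 mm, 6 mm thick; it forms the lid's front edge, projecting 8 mm past the blue cover. Origin on the hinge axis; axes as point lid_edge. The lid weighs about 0.22 kg in all.
- lid_cover: Blue upper plate of the lid (its outside, which faces the box's rear while the lid is open), 143 by 164 mm, 7 mm thick, fixed on the grey liner; the whole lid is 13 mm thick. Origin on the hinge axis; axes as point lid_edge.
- tube_a: Loose capped red sample tube, 17 mm across its cap, 38 mm long, standing in the metal block inside the box, its top below the rim. Origin at its foot.
- tube_b: The same, yellow.
- amber: Loose amber bottle, 48 mm across, about 100 to 120 mm high, beside the box, on the side away from the robot. Origin: centre of its underside.
- tipbox: Loose clear and blue pipette tip box, 92 by 72 by 61 mm high, behind the box's hinge side. Origin: centre of its underside.
- spray: Loose spray bottle with a red head, 68 mm across, 160 mm high. Origin: centre of its underside.
- rack: Loose purple tube rack, 90 by 160 by 47 mm high. Origin: centre of its underside.
- cryobox: Loose cream cardboard box, 134 by 134 by 58 mm high. Origin: centre of its underside.
- beaker: Loose glass beaker, 66 mm across, 85 mm high. Origin: centre of its underside.
Mind the look-alikes: they are no part of the job. Leave any yellow look-alike of the beaker alone. Of the things that look like the tipbox, take the one that is farthest to the robot's right at the start.

How it is judged:
On the way, in this order (a step that is already met when the one before it is completed fails the run):
1. the lid is tipped forward past its balance (value of joint lid below 1.45 rad), for 0.05 s.
2. the falling lid is caught: it rests nearly still on a finger under it, between 0.35 and 1.3 rad, for 0.3 s (contact force between the fingers and lid_liner above 0.2 N and value of joint lid between 0.35 and 1.3 rad and velocity of joint lid between -0.2 and 0.2 rad/s), for 0.3 s.
3. the lid is shut (value of joint lid below 0.03 rad), for 0.2 s.
At the end, for the whole second after the job is handed in: The lid is shut (within 0.03 rad) and still, and every bottle, box, rack, beaker and tube is upright within 20 mm of where it stood (value of joint lid below 0.03 rad and velocity of joint lid between -0.05 and 0.05 rad/s and distance of each of amber, tipbox, spray, rack, cryobox, beaker, tube_a, tube_b from where it was at the start of the episode below 0.02 m and angle between each of amber, tipbox, spray, rack, cryobox, beaker, tube_a, tube_b's own z axis and vertical below 0.3 rad); the robot touches nothing.
It fails at once if the lid slams: it closes faster than 0.4 rad/s over its last 0.25 rad (value of joint lid below 0.25 rad and velocity of joint lid below -0.4 rad/s).
It fails at once if the lid is pinched: the fingers press on its cover and its underside at once with more than 3 N each (contact force between the fingers and lid_cover above 3 N and contact force between the fingers and lid_liner above 3 N).
It fails at once if a bystander is shifted or lifted by more than 20 mm (distance of any of amber, tipbox, spray, rack, cryobox, beaker, tube_a, tube_b from where it was at the start of the episode above 0.02 m).
It also fails if it takes over 54 s, if anything falls off the work surface, if the arm or the gripper's body presses on something with over 40 N, if the wrist force passes 120 N, or if a joint passes its speed limit or range.

## Robot

A 6-joint arm with a two-finger parallel gripper is mounted at the origin on the work surface. World frame = base frame: x ahead of the robot, y to its left, z up, the work surface at z = 0. Lengths are in m, angles in rad, forces in N, time in s.
With the tool pointing down it reaches from about 0.325 to 0.925 m from the base axis. Payload 3.1 kg.
Tool frame: the origin (TCP) lies between the finger pads; the fingertips stand bot.tip_reach ahead of it and the grasp point (between the pads) lies 8 mm behind it (bot.tip_reach is the distance from the TCP to the fingertips, in m); x points along the fingers, z is the direction in which the jaws open and shut, and the axes are right-handed (so a half turn about x gives the same grasp; the last joint's range is limited). The gripper opens to 85 mm and grips with 20 to 120 N. Pads are 22 mm wide; open, the fingers measure 114 mm over their backs; the gripper's body (76 mm by 85 mm) begins 54 mm behind the grasp point. The pads swing forward as they close: fully open they stand 13 mm farther back than shut.
Start: joints at [-1.414, 0.217, 1.613, -0, 1.311, -0.112], TCP at [0.166, -0.603, 0.242] pointing down, gripper open.
Joint ranges: [-2.75, 2.75], [-0.78, 2.1], [0.31, 2.55], [-1.13, 4.27], [0.13, 2.63], [-2.58, 2.58]. Speed limits (rad/s): [2.79, 2.79, 3.14, 3.14, 3.14, 3.14].

## Interface

Orientations are given as a unit quaternion [w, x, y, z].
In Python, from cell import bot gives the robot as it stands.
- The arm moves only by the tool carry_out, never from a script. Its argument "deltas" is a list of rows, each a list of 3 entries, a list of its own where there are three numbers: the finger opening in cm, from 0 to 8.54, then the shift along the tool's x, y, z in cm, then the turn about the tool's x in rad. In form: [[gripper, [x, y, z], spin], ...]. A call has 1 to 12 rows; each row is the pose to reach, as a shift and turn from the pose commanded when the call began, along the tool's axes at that moment; what a row does not reach only later rows make up. A row lasts 1/12 s, in which the tool goes at most 41.7 mm and 7.16 degrees, less where a joint would pass 70% of its speed; a pose out of reach is approached as far as the arm can. A call with a gripper value outside its range is refused whole. The fingers move at their own pace and stop on an object; "force" is the grip in N (left out, the last holds). Time passes only in rows, so rows that repeat a pose let the fingers close. It gives the time, the measured TCP pose, the force and the opening at its end, in the units of the state.
- bot.observe(): the state, without advancing time (a new reading comes with each control period).
- bot.read_camera(name): name is "scene" or "top" or "wrist"; returns a dict with "frame" (480x640x3 uint8, red, green, blue), "depth" (480x640 float32, m along the optical axis (not along the pixel's ray), 0 where there is no reading), "camera_matrix" (3x3 intrinsics, pixels), "position" and "rotation" of the camera in the world. Camera axes: x right, y down, z forward; pixel columns grow to the right and rows downward; lengths in m; the calibration is good to about 2 mm. A picture is of the moment at which its call begins.
- bot.close_job(): hands the job in, once; it reports no verdict.
The state is a dict: "clock": time; "qpos": joint angles; "qvel": joint speeds; "tau": joint torques, N m; "eef_pos": TCP position; "ee_rot": TCP orientation; "contact_force": force on the tool from outside, world axes, zero at the start; "torque": the same for the moment, N m; "width": finger opening in m.
Only numpy, scipy, OpenCV 4.12 (cv2) and the standard library are available. Lean on these libraries where they do the work, as an engineer would, in place of code of your own. Each camera call takes 0.05 s, during which the arm holds its last target.

## Working session

There is one attempt and no reset: what is moved stays moved. The work goes in short steps, Python scripts to look and compute and a tool call to move; the robot and the scene stay as the last step left them, time stands still between calls to the robot, and variables do not carry over. Pictures are saved under pics/ and viewed, and the job is handed in when it is done.

Besides the shell and the picture viewer there is one more tool, called after ">>>" as name([rows], argument=value, ...), one row to a line, values as JSON. carry_out: Moves the arm, as the interface text tells. Its arguments: {"type":"object","properties":{"deltas":{"type":"array"},"force":{"type":"number"}},"required":["deltas"]}

```bash
mkdir -p pics; ls
cat > h.py <<'E'
import numpy as np,cv2
from cell import bot
def snap(n,f):
    c=bot.read_camera(n); cv2.imwrite('pics/'+f,c['frame'][:,:,::-1]); np.savez('pics/'+f[:-4]+'.npz',**c); return c
def pts(c):
    K=np.array(c['camera_matrix']);d=c['depth'];v,u=np.mgrid[:480,:640]
    P=np.stack([(u-K[0,2])*d/K[0,0],(v-K[1,2])*d/K[1,1],d],-1)
    return P@np.array(c['rotation']).T+np.array(c['position'])
E
python3 - <<'E'
from h import *
s=bot.observe();print(s,bot.tip_reach)
for n in('scene','top','wrist'):
    c=snap(n,n+'0.png');print(n,c['position'],c['rotation'],c['camera_matrix'])
E
```

```text
pics
{'clock': 0.0, 'qpos': array([-1.41420681e+00,  2.17791399e-01,  1.61492230e+00, -8.36497443e-06,
        1.31130597e+00, -1.12208156e-01]), 'qvel': array([-2.45582735e-04,  1.13214858e-03, -2.11361007e-03, -1.79354404e-05,
        2.21720558e-03,  1.03879297e-03]), 'tau': array([ 1.05913117e-03, -3.96835077e+01, -3.03857911e+01, -1.84995165e-04,
        9.65465675e-03,  1.10630788e-05]), 'eef_pos': array([ 0.16587323, -0.60176921,  0.24095132]), 'ee_rot': array([ 0.56186633,  0.42908389,  0.56311042, -0.42790174]), 'contact_force': array([0.68359621, 0.02207362, 0.35200645]), 'torque': array([ 0.02749813, -0.01242978,  0.00985983]), 'width': 0.08555835153491792} 0.011
scene [ 1.09158758 -0.50300541  1.21279544] [-0.26065815  0.87649161  0.38731527 -0.11750179] [[616.73002464   0.         314.48077186]
 [  0.         616.73002464 237.17000898]
 [  0.           0.           1.        ]]
top [ 0.4480232  -0.01226296  1.42785745] [-0.02532347  0.71656738 -0.69663796  0.02419641] [[551.70145985   0.         312.463747  ]
 [  0.         551.70145985 237.85987281]
 [  0.           0.           1.        ]]
wrist [ 0.23488813 -0.58375058  0.37323574] [ 0.11129432  0.7879083  -0.59950952 -0.0860373 ] [[368.88781039   0.         317.74219981]
 [  0.         368.88781039 235.71505279]
 [  0.           0.           1.        ]]
```

Run:
```python
s=open('h.py').read()
s=s.replace("np.array(c['rotation']).T","Rq(c['rotation']).T")+'''
from scipy.spatial.transform import Rotation as R
def Rq(q): q=np.array(q); return q if q.shape==(3,3) else R.from_quat(q[[1,2,3,0]]).as_matrix()
'''
open('h.py','w').write(s)
```

```text
(no output)
```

View pics/scene0.png

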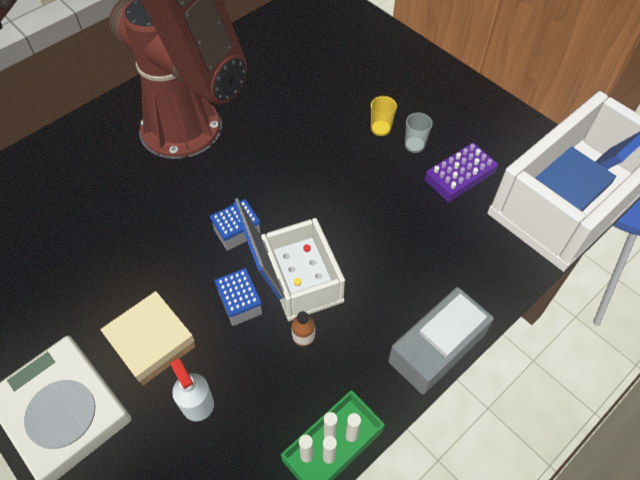

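View pics/top0.png

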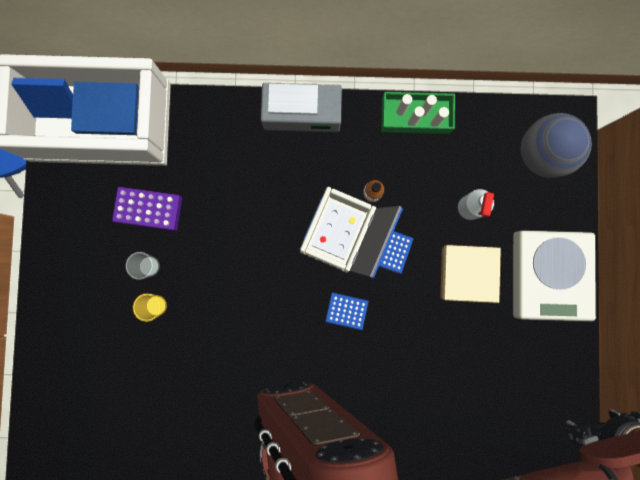

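Run:
```python
from h import *
c=dict(np.load('pics/top0.npz'));P=pts(c);f=c['frame'].astype(int)
m=np.zeros((480,640),bool);m[180:285,295:405]=1
z=P[...,2]
# rim of case
rim=m&(abs(z-.1)<.006)&(f.min(-1)>120)
Q=P[rim][:,:2];print(len(Q));print(cv2.minAreaRect(Q.astype(np.float32)), cv2.boxPoints(cv2.minAreaRect(Q.astype(np.float32))))
lid=m&(f.max(-1)<110)&(z>.11)
L=P[lid];ce=L.mean(0);u,s,vt=np.linalg.svd(L-ce);print(len(L),ce,vt,s)
print(L.max(0),L.min(0))
for n in('scene','top'):
    c=dict(np.load(f'pics/{n}0.npz')); 
    x,y,w,h=(200,180,160,180) if n=='scene' else (295,175,120,115)
    cv2.imwrite(f'pics/{n}0c.png',cv2.resize(c['frame'][y:y+h,x:x+w,::-1],None,fx=4 if n=='top' else 3.3,fy=4 if n=='top' else 3.3,interpolation=cv2.INTER_CUBIC))
c=dict(np.load('pics/scene0.npz'));P=pts(c);
for (u,v) in [(238,200),(283,300),(236,222),(303,320)]: print(u,v,P[v,u])
```

```text
1086
((0.5667648315429688, -0.0698479562997818), (0.13090132176876068, 0.1700420081615448), 68.28184509277344) [[ 0.4635596  -0.09919135]
 [ 0.6215312  -0.16211389]
 [ 0.66997004 -0.04050456]
 [ 0.5119985   0.02241798]]
1449 [ 0.53273922 -0.14467963  0.21459615] [[ 0.07632803 -0.09674424 -0.99237825]
 [ 0.91906892 -0.37910981  0.10764787]
 [-0.38663464 -0.92028056  0.05997792]] [7.37755074 1.79549534 0.46873789]
[ 0.67247661 -0.01226296  1.42785745] [ 0.4480232  -0.19555262  0.11003925]
238 200 [ 0.45821348 -0.13375245  0.2504841 ]
283 300 [ 0.60010446 -0.15228183  0.05677386]
236 222 [ 0.37656489 -0.10154146  0.05656878]
303 320 [ 0.67845161 -0.16464791  0.09866567]
```

View pics/top0c.png

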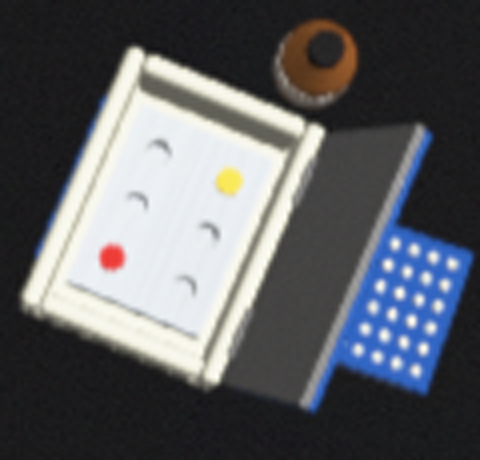

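View pics/scene0c.png

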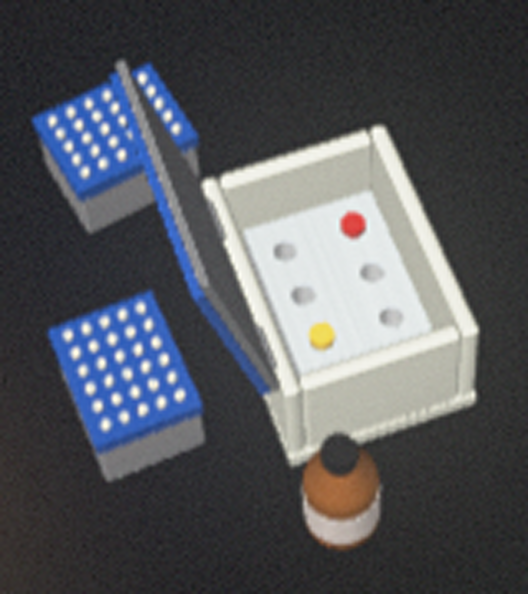

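View pics/wrist0.png

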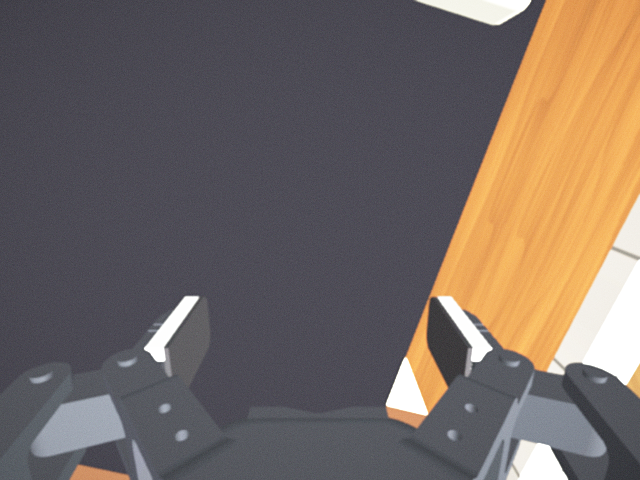

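```bash
cat >> h.py <<'E'
H=np.array([.5425,-.1307,.1005]); F=np.array([.370,.929,0]);F/=np.linalg.norm(F); D=np.array([.929,-.370,0]);D/=np.linalg.norm(D);Z=np.array([0,0,1.])
B=np.stack([F,D,Z])  # box coords: f, d, z(from world)
def box(p): p=np.array(p); return np.array([(p-H)@F,(p-H)@D,p[2]])
def st(cmd=None):
    s=bot.observe(); T=Rq(s['ee_rot']); print('t',round(s['clock'],2),'box f,d,z mm',(box(s['eef_pos'])*1000).round(1),'F(f,d,z)',(B@s['contact_force']).round(2),'w',round(s['width'],4))
    print('tool axes x,y,z in f,d,z:\n',(B@T).T.round(3)); return s,T
def togo(f,d,z):
    s,T=st(); tgt=H*[1,1,0]+F*f+D*d+Z*z; print('shift cm',(T.T@(tgt-s['eef_pos'])*100).round(2))
E
python3 - <<'E'
from h import *
s,T=st()
zt=T[:,2]; import math
a=math.atan2(D@T[:,2],D@T[:,1]) 
# spin s: new z = cos s*z - sin s*y
for k in (D,-D):
    sp=math.atan2(-k@T[:,1],k@T[:,2]);print('spin',sp)
c=np.load('pics/wrist0.npz');print('cam in tool',T.T@(c['position']-s['eef_pos']))
togo(-.10,0,.36)
E
```

```text
t 0.15 box f,d,z mm [-577.1 -175.5  241.2] F(f,d,z) [-0.   -0.5  -0.35] w 0.0854
tool axes x,y,z in f,d,z:
 [[ 0.002 -0.001 -1.   ]
 [ 0.603  0.797  0.   ]
 [-0.797  0.603 -0.002]]
spin -0.9229433130812321
spin 2.218649340508561
cam in tool [-0.13200095  0.07135248  0.00054222]
t 0.15 box f,d,z mm [-577.1 -175.5  241.2] F(f,d,z) [-0.   -0.5  -0.35] w 0.0854
tool axes x,y,z in f,d,z:
 [[ 0.002 -0.001 -1.   ]
 [ 0.603  0.797  0.   ]
 [-0.797  0.603 -0.002]]
shift cm [-11.82  42.79 -27.48]
```

>>> carry_out([
  [0,[-6,0,0],0],
  [0,[-11.8,0,0],0],
  [0,[-11.8,3,-2],-0.1],
  [0,[-11.8,6,-4],-0.2],
  [0,[-11.8,9,-6],-0.3],
  [0,[-11.8,12,-8],-0.4],
  [0,[-11.8,15,-10],-0.5],
  [0,[-11.8,18,-12],-0.6],
  [0,[-11.8,21,-13.5],-0.7],
  [0,[-11.8,24,-15],-0.8],
  [0,[-11.8,27,-17],-0.9],
  [0,[-11.8,29,-18.5],-0.923],
], force=40)

```text
clock: 1.15
eef_pos: [0.398, -0.3448, 0.36]
ee_rot: [0.695, 0.132, 0.695, -0.131]
contact_force: [0.0, -0.6, 0.4]
width: 0.0001
```

Run:
```python
from h import *
togo(-.11,0,.33)
```

```text
t 1.15 box f,d,z mm [-252.3  -55.   360. ] F(f,d,z) [-0.52  0.25  0.45] w 0.0001
tool axes x,y,z in f,d,z:
 [[ 0.001 -0.    -1.   ]
 [ 1.    -0.005  0.001]
 [ 0.005  1.     0.   ]]
shift cm [ 3.01 14.2   5.58]
```

>>> carry_out([
  [0,[0,3,1.2],0],
  [0,[0,6,2.4],0],
  [0,[2,9,3.6],0],
  [0,[4,12,4.8],0],
  [0,[7,14.2,5.6],0],
  [0,[10,14.2,5.6],0],
  [0,[13,14.2,5.6],0],
  [0,[14.5,14.2,5.6],0],
  [0,[14.5,14.2,5.6],0],
  [0,[14.5,14.2,5.6],0],
])

```text
clock: 1.98
eef_pos: [0.5003, -0.2354, 0.2141]
ee_rot: [0.693, 0.134, 0.695, -0.133]
contact_force: [0.7, -0.5, 0.5]
width: -0.0
```

Run:
```python
from h import *
st();snap('scene','s1.png');snap('wrist','w1.png')
a=cv2.imread('pics/s1.png')[130:340,150:390];cv2.imwrite('pics/s1c.png',cv2.resize(a,None,fx=2.6,fy=2.6))
```

```text
t 1.98 box f,d,z mm [-112.9   -0.5  214.1] F(f,d,z) [-0.21  0.88  0.53] w -0.0
tool axes x,y,z in f,d,z:
 [[ 0.001 -0.003 -1.   ]
 [ 1.    -0.     0.001]
 [ 0.     1.    -0.003]]
```

View pics/s1c.png

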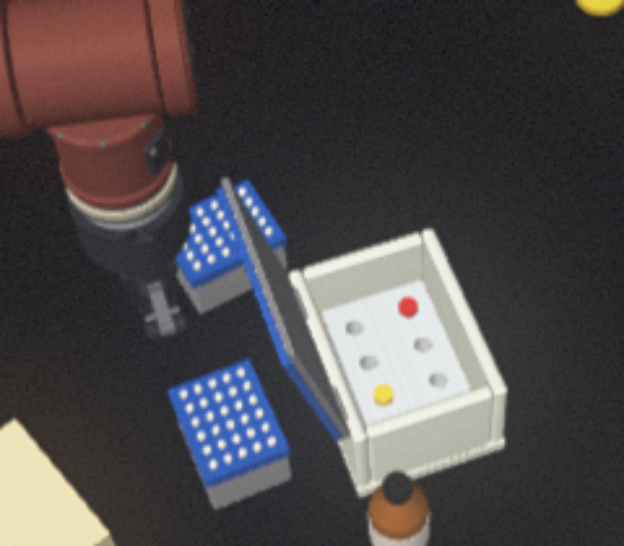

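View pics/w1.png

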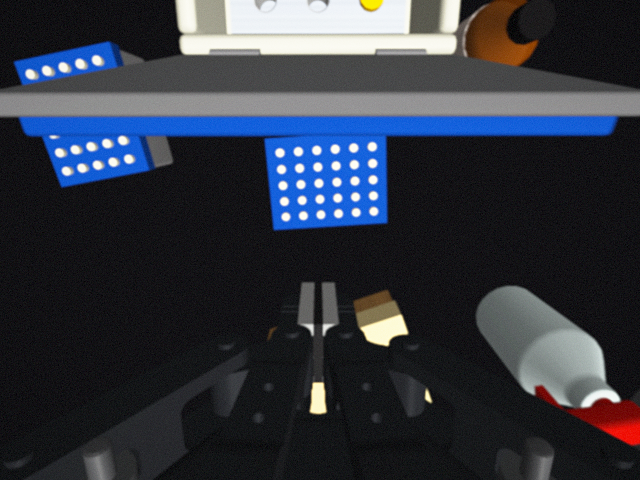

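>>> carry_out([
  [0,[0,1.5,0],0],
  [0,[0,3,0],0],
  [0,[0,4,0],0],
  [0,[0,4.6,0],0],
  [0,[0,5.0,0],0],
  [0,[0,5.4,0],0],
  [0,[0,5.8,0],0],
  [0,[0,6.2,0],0],
  [0,[0,6.6,0],0],
  [0,[0,7.0,0],0],
  [0,[0,7.4,0],0],
  [0,[0,7.8,0],0],
])

```text
clock: 3.08
eef_pos: [0.53, -0.1642, 0.2177]
ee_rot: [0.695, 0.133, 0.694, -0.134]
contact_force: [-5.6, -1.3, 11.8]
width: -0.0
```

```bash
cat >> h.py <<'E'
def lidang(c):
    P=pts(c);f=c['frame'].astype(int)
    X=(P-H)@F; Y=(P-H)@D; z=P[...,2]-.1005
    m=(abs(Y)<.07)&(np.hypot(X,z)<.165)&(np.hypot(X,z)>.04)&(z>.03)&(X>-.06)&(P[...,2]<.3)&(c['depth']>0)
    g=m&((f.max(-1)-f.min(-1))<14)&(f.max(-1)<130)   # grey liner
    a=np.arctan2(z[g],X[g]); print('grey n',g.sum(),'angle pct',np.percentile(a,[5,50,95]).round(3) if g.sum() else None)
E
python3 - <<'E'
from h import *
lidang(dict(np.load('pics/top0.npz')));lidang(dict(np.load('pics/s1.npz')))
st();c=snap('scene','s2.png');lidang(c);c=snap('top','t2.png');lidang(c)
a=cv2.imread('pics/s2.png')[130:340,150:390];cv2.imwrite('pics/s2c.png',cv2.resize(a,None,fx=2.6,fy=2.6))
E
```

```text
grey n 997 angle pct [1.767 1.79  1.803]
grey n 408 angle pct [1.775 1.789 1.794]
t 3.08 box f,d,z mm [-35.7   0.8 217.7] F(f,d,z) [-3.27 -4.75 11.77] w -0.0
tool axes x,y,z in f,d,z:
 [[-0.002  0.001 -1.   ]
 [ 1.    -0.    -0.002]
 [ 0.     1.     0.001]]
grey n 54 angle pct [1.662 1.86  1.947]
grey n 1 angle pct [1.682 1.682 1.682]
```

View pics/s2c.png

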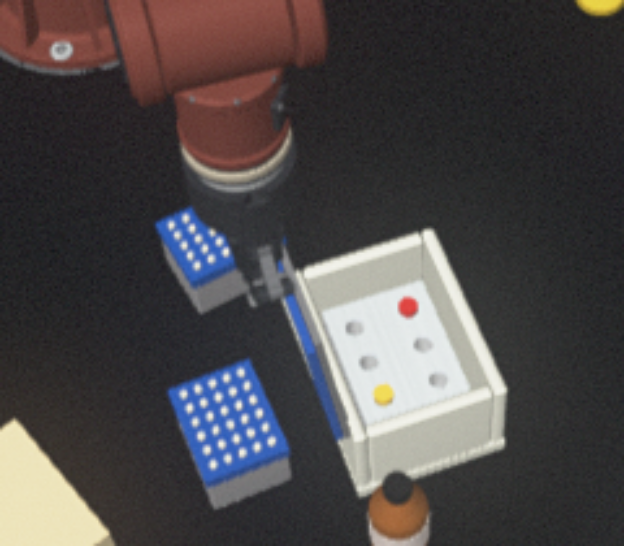

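>>> carry_out([
  [0,[-0.5,-1,0],0],
  [0,[-1.8,-1,0],0],
  [0,[-1.8,-0.3,0],0],
  [0,[-1.8,0.3,0],0],
  [0,[-1.8,0.7,0],0],
  [0,[-1.8,1.1,0],0],
  [0,[-1.8,1.5,0],0],
  [0,[-1.8,1.9,0],0],
])

```text
clock: 3.85
eef_pos: [0.5368, -0.1452, 0.2328]
ee_rot: [0.694, 0.133, 0.695, -0.133]
contact_force: [-0.8, -0.5, 0.7]
width: -0.0002
```

Run:
```python
from h import *
st();c=snap('wrist','w3.png')
```

```text
t 3.85 box f,d,z mm [-1.560e+01  1.000e-01  2.328e+02] F(f,d,z) [-0.79 -0.59  0.68] w -0.0002
tool axes x,y,z in f,d,z:
 [[-0.    -0.001 -1.   ]
 [ 1.    -0.    -0.   ]
 [ 0.     1.    -0.001]]
```

View pics/w3.png

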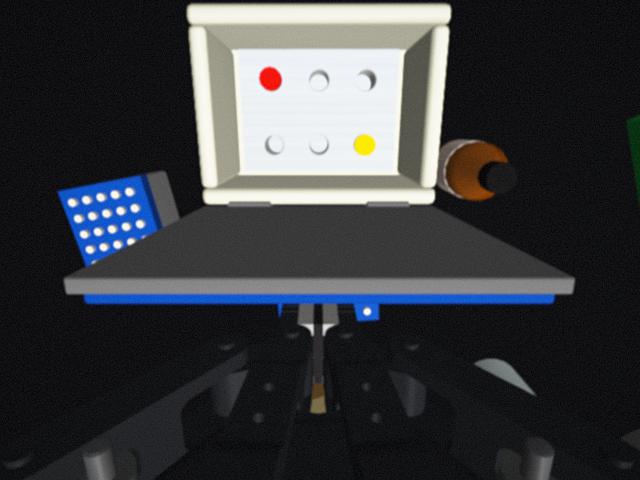

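```bash
cat >> h.py <<'E'
def lidw(c):
    # wrist camera: the lid's front edge and liner in its own pixels
    P=pts(c);f=c['frame'].astype(int);X=(P-H)@F;Y=(P-H)@D;z=P[...,2]-.1005;r=np.hypot(X,z)
    g=(abs(Y)<.075)&(r<.17)&(r>.05)&(z>.01)&(c['depth']>0)&((f.max(-1)-f.min(-1))<14)&(f.max(-1)<100)&(f.max(-1)>35)
    a=np.arctan2(z[g],X[g]);print('liner n',g.sum(),np.percentile(a,[5,25,50,75,95]).round(3) if g.sum() else '')
E
python3 - <<'E'
from h import *
lidw(dict(np.load('pics/w1.npz')));lidw(dict(np.load('pics/w3.npz')))
E
```

```text
liner n 15486 [1.777 1.785 1.788 1.79  1.792]
liner n 23566 [1.493 1.502 1.505 1.507 1.599]
```

>>> carry_out([
  [0,[0,0.6,0],0],
  [0,[0,1.1,0],0],
  [0,[0,1.6,0],0],
  [0,[0,1.9,0],0],
  [0,[0,1.9,0],0],
  [0,[0,0.5,0],0],
  [0,[-2.5,-0.5,0],0],
  [0,[-5.5,-0.5,0],0],
  [0,[-5.8,-0.5,0],0],
])

```text
clock: 4.65
eef_pos: [0.5378, -0.1519, 0.2974]
ee_rot: [0.698, 0.133, 0.691, -0.134]
contact_force: [0.7, -1.0, 1.6]
width: 0.0
```

Run:
```python
from h import *
st();c=snap('wrist','w4.png');lidw(c)
```

```text
t 4.65 box f,d,z mm [-21.5   3.5 297.4] F(f,d,z) [-0.65  1.05  1.61] w 0.0
tool axes x,y,z in f,d,z:
 [[ 0.     0.01  -1.   ]
 [ 1.     0.001  0.   ]
 [-0.001  1.     0.01 ]]
liner n 411 [1.329 1.332 1.367 1.367 1.368]
```

>>> carry_out([
  [0,[0,3,0],0],
  [0,[0,6.5,0],0],
  [0,[0,10,0],0],
  [0,[0,12.2,0],0],
  [0,[2,12.2,0],0],
  [0,[5,12.2,0],0],
  [0,[7.5,12.2,0],0],
  [0,[7.9,12.2,0],0],
  [0,[7.9,12.2,0],0],
])

```text
clock: 5.45
eef_pos: [0.5779, -0.0365, 0.2088]
ee_rot: [0.692, 0.133, 0.697, -0.133]
contact_force: [0.3, 0.3, 0.3]
width: -0.0002
```

Run:
```python
from h import *
st();c=snap('wrist','w5.png');lidw(c);c=snap('scene','s5.png');lidw(c)
a=cv2.imread('pics/s5.png')[130:340,150:390];cv2.imwrite('pics/s5c.png',cv2.resize(a,None,fx=2.6,fy=2.6))
```

```text
t 5.45 box f,d,z mm [100.7  -2.  208.8] F(f,d,z) [0.38 0.12 0.3 ] w -0.0002
tool axes x,y,z in f,d,z:
 [[-0.001 -0.007 -1.   ]
 [ 1.    -0.    -0.001]
 [ 0.     1.    -0.007]]
liner n 2158 [0.772 0.828 0.962 1.256 1.262]
liner n 17 [0.83  0.883 0.903 0.996 1.27 ]
```

View pics/s5c.png

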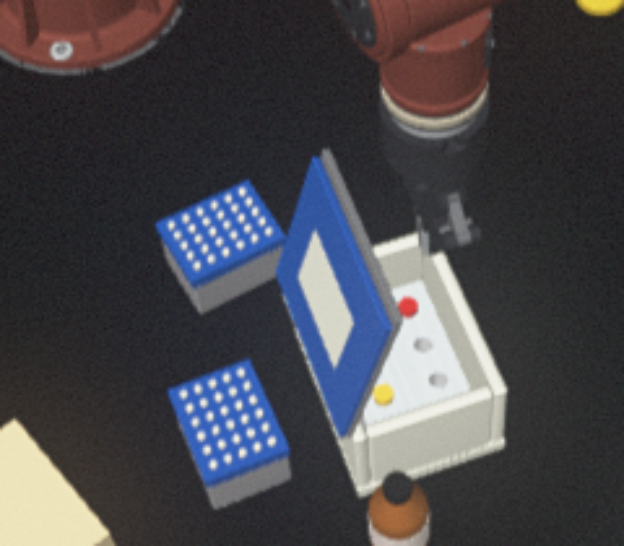

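View pics/w5.png

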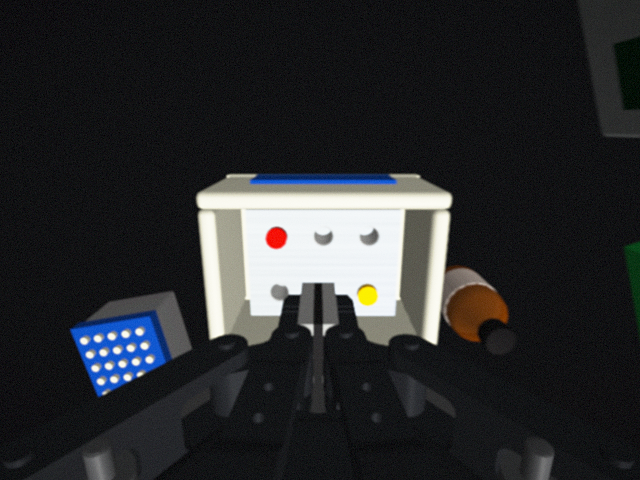

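>>> carry_out([
  [0,[-0.5,0,0],0],
  [0,[-0.5,0,0],0],
  [0,[-0.5,0,0],0],
  [0,[-0.5,0,0],0],
  [0,[-0.5,0,0],0],
  [0,[-0.5,0,0],0],
  [0,[-0.5,0,0],0],
  [0,[-0.5,0,0],0],
  [0,[-0.5,0,0],0],
  [0,[-0.5,0,0],0],
  [0,[-0.5,0,0],0],
  [0,[-0.5,0,0],0],
])

```text
clock: 6.55
eef_pos: [0.5802, -0.0372, 0.2172]
ee_rot: [0.694, 0.133, 0.695, -0.133]
contact_force: [-0.4, 0.3, 0.1]
width: 0.0003
```

```bash
cat >> h.py <<'E'
def lidb(c):
    P=pts(c);f=c['frame'].astype(int);X=(P-H)@F;Y=(P-H)@D;z=P[...,2]-.1005;r=np.hypot(X,z)
    g=(abs(Y)<.08)&(r<.16)&(r>.03)&(c['depth']>0)&(f[...,2]-f[...,0]>60)&(X>0)&(z>-.005)
    if g.sum()<10: print('blue',g.sum());return
    p=np.polyfit(r[g],0*r[g],0); a=np.arctan2(z[g],X[g])-np.arcsin(np.clip(.013/r[g],0,1)); print('cover n',g.sum(),np.percentile(a,[5,50,95]).round(3))
E
python3 - <<'E'
from h import *
lidb(dict(np.load('pics/s5.npz')))
st();c=snap('scene','s6.png');lidb(c)
a=cv2.imread('pics/s6.png')[130:340,150:390];cv2.imwrite('pics/s6c.png',cv2.resize(a,None,fx=2.6,fy=2.6))
E
```

```text
cover n 1311 [1.23  1.263 1.278]
t 6.55 box f,d,z mm [100.8   0.4 217.2] F(f,d,z) [ 0.14 -0.46  0.13] w 0.0003
tool axes x,y,z in f,d,z:
 [[-0. -0. -1.]
 [ 1. -0. -0.]
 [ 0.  1. -0.]]
cover n 1806 [1.094 1.13  1.154]
```

View pics/s6c.png

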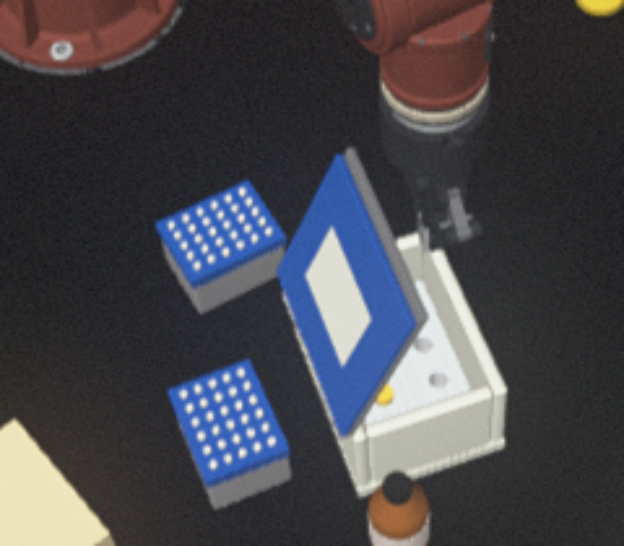

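>>> carry_out([
  [0,[0,0,0],0],
  [0,[0,0,0],0],
  [0,[0,0,0],0],
  [0,[0,0,0],0],
  [0,[0,0,0],0],
  [0,[0,0,0],0],
  [0,[0,0,0],0],
  [0,[0,0,0],0],
  [0,[0,0,0],0],
  [0,[0,0,0],0],
  [0,[0,0,0],0],
  [0,[0,0,0],0],
])

```text
clock: 7.6
eef_pos: [0.5802, -0.0371, 0.2172]
ee_rot: [0.694, 0.133, 0.694, -0.133]
contact_force: [0.3, 0.3, -0.2]
width: -0.0001
```

Run:
```python
from h import *
st();c=snap('scene','s7.png');lidb(c)
```

```text
t 7.6 box f,d,z mm [100.9   0.4 217.2] F(f,d,z) [ 0.36  0.17 -0.19] w -0.0001
tool axes x,y,z in f,d,z:
 [[ 0. -0. -1.]
 [ 1.  0.  0.]
 [-0.  1. -0.]]
cover n 2194 [0.921 0.959 0.991]
```

>>> carry_out([
  [0,[0,0,0],0],
  [0,[0,0,0],0],
  [0,[0,0,0],0],
  [0,[0,0,0],0],
  [0,[0,0,0],0],
  [0,[0,0,0],0],
])

```text
clock: 8.15
eef_pos: [0.5802, -0.0372, 0.2173]
ee_rot: [0.694, 0.133, 0.694, -0.133]
contact_force: [-0.1, 1.0, -0.7]
width: 0.0001
```

Run:
```python
from h import *
st();c=snap('scene','s8.png');lidb(c)
a=cv2.imread('pics/s8.png')[130:340,150:390];cv2.imwrite('pics/s8c.png',cv2.resize(a,None,fx=2.6,fy=2.6))
```

```text
t 8.15 box f,d,z mm [100.9   0.4 217.3] F(f,d,z) [ 0.88 -0.46 -0.75] w 0.0001
tool axes x,y,z in f,d,z:
 [[ 0. -0. -1.]
 [ 1. -0.  0.]
 [ 0.  1. -0.]]
cover n 2183 [0.922 0.96  0.991]
```

View pics/s8c.png

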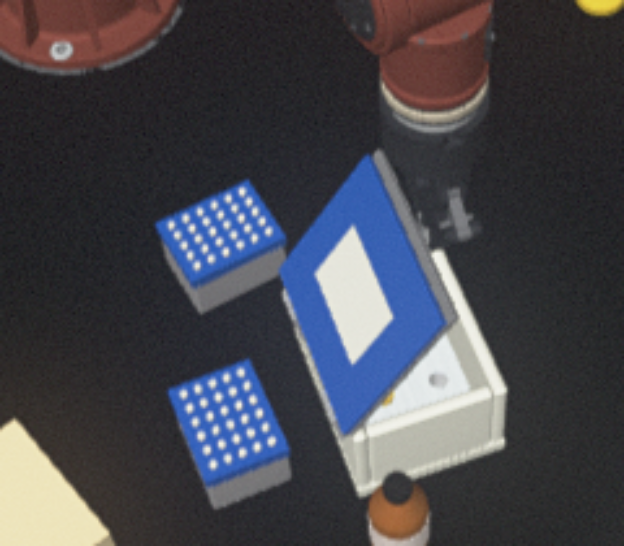

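>>> carry_out([
  [0,[0.18,0.25,0],0],
  [0,[0.37,0.49,0],0],
  [0,[0.56,0.73,0],0],
  [0,[0.76,0.97,0],0],
  [0,[0.96,1.21,0],0],
  [0,[1.17,1.44,0],0],
  [0,[1.38,1.66,0],0],
  [0,[1.6,1.88,0],0],
  [0,[1.82,2.1,0],0],
  [0,[2.04,2.32,0],0],
  [0,[2.04,2.32,0],0],
  [0,[2.04,2.32,0],0],
])

```text
clock: 9.2
eef_pos: [0.5889, -0.0153, 0.1968]
ee_rot: [0.694, 0.133, 0.694, -0.133]
contact_force: [1.4, 1.9, 0.2]
width: 0.0
```

Run:
```python
from h import *
st();c=snap('scene','s9.png');lidb(c)
```

```text
t 9.2 box f,d,z mm [124.4   0.4 196.8] F(f,d,z) [2.27 0.64 0.16] w 0.0
tool axes x,y,z in f,d,z:
 [[ 0. -0. -1.]
 [ 1. -0.  0.]
 [ 0.  1. -0.]]
cover n 2516 [0.714 0.761 0.802]
```

>>> carry_out([
  [0,[0.23,0.21,0],0],
  [0,[0.46,0.41,0],0],
  [0,[0.7,0.61,0],0],
  [0,[0.95,0.81,0],0],
  [0,[1.19,1.0,0],0],
  [0,[1.44,1.18,0],0],
  [0,[1.7,1.36,0],0],
  [0,[1.95,1.53,0],0],
  [0,[2.21,1.7,0],0],
  [0,[2.47,1.87,0],0],
  [0,[2.73,2.03,0],0],
  [0,[3.0,2.18,0],0],
])

```text
clock: 10.25
eef_pos: [0.5973, 0.0051, 0.1669]
ee_rot: [0.695, 0.133, 0.694, -0.133]
contact_force: [2.5, 4.1, 1.9]
width: -0.0004
```

Run:
```python
from h import *
st();c=snap('scene','s10.png');lidb(c)
```

```text
t 10.25 box f,d,z mm [146.4   0.6 166.9] F(f,d,z) [4.77 0.84 1.94] w -0.0004
tool axes x,y,z in f,d,z:
 [[ 0.001  0.001 -1.   ]
 [ 1.     0.     0.001]
 [-0.     1.     0.001]]
cover n 2749 [0.477 0.526 0.577]
```

>>> carry_out([
  [0,[0.28,0.15,0],0],
  [0,[0.55,0.29,0],0],
  [0,[0.83,0.43,0],0],
  [0,[1.11,0.56,0],0],
  [0,[1.39,0.69,0],0],
  [0,[1.68,0.81,0],0],
  [0,[1.96,0.92,0],0],
  [0,[2.25,1.03,0],0],
])

```text
clock: 10.97
eef_pos: [0.6012, 0.0151, 0.1443]
ee_rot: [0.695, 0.134, 0.694, -0.133]
contact_force: [1.8, 5.5, 1.1]
width: 0.0001
```

Run:
```python
from h import *
st();c=snap('scene','s11.png');lidb(c)
```

```text
t 10.97 box f,d,z mm [157.1   0.6 144.3] F(f,d,z) [ 5.74 -0.34  1.13] w 0.0001
tool axes x,y,z in f,d,z:
 [[ 0.002  0.001 -1.   ]
 [ 1.     0.     0.002]
 [-0.     1.     0.001]]
cover n 2797 [0.314 0.365 0.428]
```

>>> carry_out([
  [0,[0.3,0.1,0],0],
  [0,[0.59,0.19,0],0],
  [0,[0.89,0.28,0],0],
  [0,[1.19,0.36,0],0],
  [0,[1.49,0.44,0],0],
  [0,[1.79,0.51,0],0],
  [0,[2.09,0.57,0],0],
  [0,[2.39,0.63,0],0],
])

```text
clock: 11.68
eef_pos: [0.6037, 0.0215, 0.1204]
ee_rot: [0.695, 0.134, 0.694, -0.132]
contact_force: [3.5, 7.0, 1.6]
width: -0.0003
```

Run:
```python
from h import *
st();c=snap('scene','s12.png');lidb(c)
```

```text
t 11.68 box f,d,z mm [164.    0.6 120.4] F(f,d,z) [7.83 0.7  1.6 ] w -0.0003
tool axes x,y,z in f,d,z:
 [[ 0.003  0.001 -1.   ]
 [ 1.     0.     0.003]
 [-0.     1.     0.001]]
cover n 2780 [0.153 0.205 0.269]
```

>>> carry_out([
  [0,[0.3,0.05,0],0],
  [0,[0.61,0.1,0],0],
  [0,[0.92,0.14,0],0],
  [0,[1.23,0.17,0],0],
  [0,[1.54,0.2,0],0],
  [0,[1.84,0.22,0],0],
  [0,[2.1,0.24,0],0],
  [0,[2.35,0.25,0],0],
])

```text
clock: 12.4
eef_pos: [0.6049, 0.0243, 0.0967]
ee_rot: [0.695, 0.135, 0.694, -0.132]
contact_force: [3.7, 10.3, -0.2]
width: -0.0002
```

Run:
```python
from h import *
st();c=snap('scene','s13.png');lidb(c)
a=cv2.imread('pics/s13.png')[130:340,150:390];cv2.imwrite('pics/s13c.png',cv2.resize(a,None,fx=2.6,fy=2.6))
```

```text
t 12.4 box f,d,z mm [167.1   0.6  96.7] F(f,d,z) [10.95 -0.34 -0.18] w -0.0002
tool axes x,y,z in f,d,z:
 [[ 0.004  0.001 -1.   ]
 [ 1.     0.     0.004]
 [-0.     1.     0.001]]
cover n 2679 [0.002 0.054 0.119]
```

View pics/s13c.png

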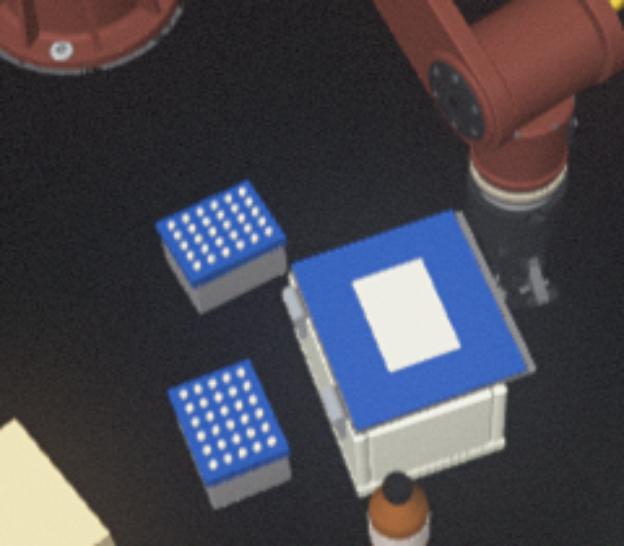

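Still about 0.04 rad up; lower the rest slowly.

>>> carry_out([
  [0,[0.2,0.02,0],0],
  [0,[0.4,0.03,0],0],
  [0,[0.6,0.03,0],0],
  [0,[0.8,0.03,0],0],
  [0,[0.9,0.03,0],0],
  [0,[0.9,0.03,0],0],
])

```text
clock: 12.95
eef_pos: [0.6052, 0.0245, 0.0889]
ee_rot: [0.695, 0.135, 0.694, -0.132]
contact_force: [2.3, 8.3, 4.4]
width: -0.0
```

Run:
```python
from h import *
st();c=snap('scene','s14.png');lidb(c)
```

```text
t 12.95 box f,d,z mm [167.4   0.8  88.9] F(f,d,z) [ 8.55 -0.89  4.36] w -0.0
tool axes x,y,z in f,d,z:
 [[ 0.004  0.001 -1.   ]
 [ 1.     0.     0.004]
 [-0.     1.     0.001]]
cover n 2643 [-0.04   0.009  0.08 ]
```

>>> carry_out([
  [0,[0.2,0,0],0],
  [0,[0.3,0,0],0],
  [0,[0.3,0,0],0],
  [0,[0.3,0,0],0],
  [0,[0.3,0.3,0],0],
  [0,[0.3,1,0],0],
  [0,[0.3,2.5,0],0],
  [0,[0.3,5,0],0],
  [0,[-2,7,0],0],
  [0,[-6,8,0],0],
  [0,[-10,8,0],0],
  [0,[-14,8,0],0],
])

```text
clock: 14.0
eef_pos: [0.6327, 0.0982, 0.2277]
ee_rot: [0.693, 0.132, 0.696, -0.133]
contact_force: [1.4, 0.2, 0.2]
width: 0.0001
```

>>> carry_out([
  [0,[-2,0,0],0],
  [0,[-2,0,0],0],
  [0,[-2,0,0],0],
  [0,[-2,0,0],0],
  [0,[-2,0,0],0],
  [0,[-2,0,0],0],
])

```text
clock: 14.5
eef_pos: [0.6321, 0.0969, 0.2449]
ee_rot: [0.693, 0.133, 0.696, -0.134]
contact_force: [-0.7, 0.3, -0.0]
width: -0.0002
```

Run:
```python
from h import *
st();c=snap('scene','s15.png');lidb(c)
P=pts(c);f=c['frame'].astype(int);X=(P-H)@F;Y=(P-H)@D
g=(abs(Y)<.08)&(X>.01)&(X<.145)&(f[...,2]-f[...,0]>60)&(P[...,2]>.08)
print('lid slope',np.polyfit(X[g],P[...,2][g],1))
a=cv2.absdiff(cv2.imread('pics/s15.png'),cv2.imread('pics/scene0.png'));print(a.shape)
c=snap('top','t15.png')
```

```text
t 14.5 box f,d,z mm [244.6  -1.  244.9] F(f,d,z) [-0.02 -0.75 -0.03] w -0.0002
tool axes x,y,z in f,d,z:
 [[-0.002 -0.005 -1.   ]
 [ 1.     0.    -0.002]
 [-0.     1.    -0.005]]
cover n 2650 [-0.04   0.008  0.084]
lid slope [-0.00082807  0.11430228]
(480, 640, 3)
```

View pics/s15.png

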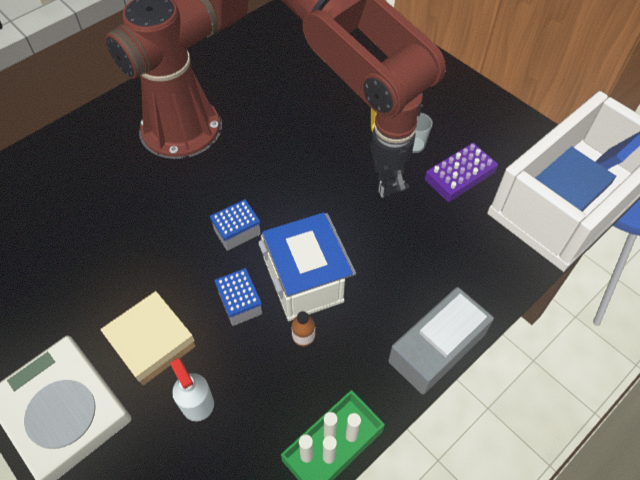

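View pics/t15.png

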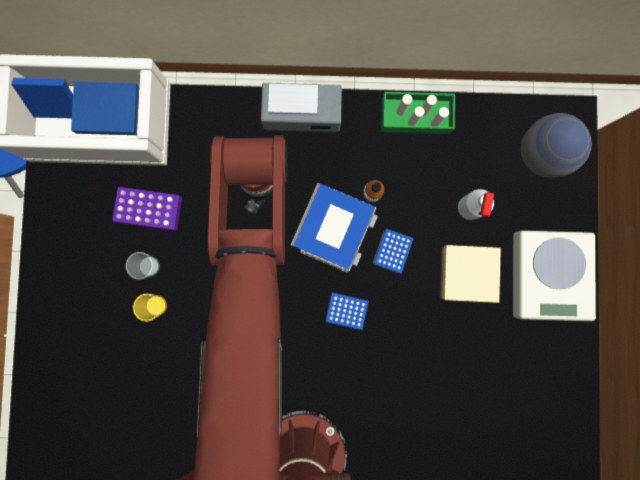

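The lid is shut (blue cover level, top view around (335,226)). Every other item is at its starting pixels: amber (374,190), tip boxes (394,251) and (347,311), rack (147,208). The arm is clear of everything, so I'm handing in.

Run:
```python
from h import *
print(bot.close_job())
```

```text
the job is handed in; nothing more can be done
None
```

The lid is shut and the job is handed in, at about 14.5 s on the robot's clock; no verdict was reported.

**What I did**
- I pushed the lid forward from behind with the closed fingers until it read about 1.36 rad, then took the fingers over the top and set them in front of it.
- It fell onto them and rested still. Two readings taken 0.55 s apart both gave 0.96 rad, inside the 0.35–1.3 rad catch window.
- I then lowered it along its arc at about 0.24 rad/s onto the rim, backed away to the front and lifted clear.

**Last checks**
- **Lid:** the fitted lid slope is about −0.001 rad, so it is shut. The direct angle estimate read 0.008 rad, in line with the roughly +0.01 rad bias it had shown earlier.
- **Bench:** the loose items in view are where they started in the final pictures, compared by eye. The glass beaker is partly hidden by the arm in the scene view but unmoved in the top view. The tubes can't be seen under the lid, but nothing went near them.
- **Robot:** it touches nothing; its force reading is down to noise.

**What didn't go cleanly**
- On the first push the lid's corner dragged on the fingers with about 12 N upward. I backed off, raised the fingers and pushed again.
- The tool can only point straight down, so the lid was held at its front edge by the vertical finger sides and by friction. The inward press rose to about 11 N near the end.

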